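Roll the feed roller onto the inspection seat and press it home

ROBOT

A 7-joint arm with a two-finger parallel gripper is mounted at the origin on the work surface. World frame = base frame: x ahead of the robot, y to its left, z up, the work surface at z = 0. Lengths are in m, angles in rad, forces in N, time in s.
With the tool pointing down it reaches from about 0.425 to 0.8 m from the base axis. Payload 8.3 kg.
Tool frame: the origin (TCP) lies on the centre line of the jaws, within the pads' length; the fingertips stand 25 mm ahead of it and the grasp point (between the pads) lies 6 mm ahead of it; z points along the fingers, y is the line along which they close (so a half turn about z gives the same grasp; the last joint's range is limited). The gripper opens to 85 mm and grips with 20 to 120 N. Pads are 22 mm wide; open, the fingers measure 114 mm over their backs; the gripper's body (76 mm by 85 mm) begins 54 mm behind the grasp point. The pads swing forward as they close: fully open they stand 13 mm farther back than shut.
Start: joints at [1.074, 0.383, 0.016, 1.37, -0.006, 1.388, -0.046], TCP at [0.263, -0.567, 0.256] pointing down, gripper open.
Joint ranges: [-2.95, 2.95], [-0.25, 2.06], [-1.52, 1.56], [0.18, 2.33], [-1.44, 4.58], [0.02, 2.06], [-3.01, 3.01]. Speed limits (rad/s): [2.39, 2.39, 3.01, 3.01, 3.14, 3.14, 3.14].

INTERFACE

Orientations are given as a unit quaternion [w, x, y, z].
In Python, from station import observe, read_camera, calibration, hand_in, search_frame, landmark_of gives the robot as it stands.
- The arm moves only by the tool jog_arm, never from a script. Its arguments are lists of equal length, an entry for each row: "jaw": the opening, from 0 (shut) to 1 (fully open); "travel": the shift along the world's x, y, z in cm, a list of three; "twist": the turn about the world's z in degrees. In form: {"jaw": [jaw, ...], "travel": [[x, y, z], ...], "twist": [twist, ...]}. A call has 1 to 20 rows; each row is the pose to reach, as a shift and turn from the pose commanded when the call began; what a row does not reach only later rows make up. A row lasts 1/10 s, in which the tool goes at most 50 mm and 8.59 degrees, less where a joint would pass 70% of its speed; a pose out of reach is approached as far as the arm can. A call with a gripper value outside its range is refused whole. The fingers move at their own pace and stop on an object; the grip force is fixed at half the most. Time passes only in rows, so rows that repeat a pose let the fingers close. It gives the time, the measured TCP pose, the force, the opening and the grip force at its end, in the units of the state.
- observe(): the state, without advancing time (a new reading comes with each control period).
- read_camera(name): name is "scene" or "top"; returns (picture, depth): 480x640x3 uint8, red, green, blue; 480x640 float32, m along the optical axis (not along the pixel's ray), 0 where there is no reading.
- calibration(name): a dict with "fov_y" (degrees; the focal length in pixels is half the picture's height over the tangent of half this angle, whatever the lens; pixels are square), "cx", "cy" (the principal point, pixels), "R" (3x3) and "t" (3): a world point X has camera coordinates R X + t. Camera axes: x right, y down, z forward; pixel columns grow to the right and rows downward; lengths in m; the calibration is good to about 2 mm. A picture is of the moment at which its call begins. calibration takes no time and is no camera call.
- hand_in(): hands the job in; it is judged then, once.
Trained networks look in the newest picture that a camera, given by its name, has taken for a name from the list of things; names that differ only in an ending like _2 or _b are one class to them, and where a whole thing is asked for, a point or a joint stands for the part that bears it (a point fixed in the world has none). Each returns a list of dicts, best first, with "p" (0 to 1); they miss things now and then, are a little off and sometimes report something else, mostly with a low value. They report only what shows in the picture. A call takes as long as a camera call. They do not tell look-alikes from the thing itself.
- search_frame(camera, target): "point" ([column, row] in pixels, amid what is visible of it).
- landmark_of(camera, target): "point" ([column, row] in pixels: a listed point, or the origin of a listed thing).
The state is a dict: "time_s": time; "joints": joint angles; "joint_vel": joint speeds; "effort": joint torques, N m; "eef_pos": TCP position; "tcp_rot": TCP orientation; "ft_force": force on the tool from outside, world axes, zero at the start; "moment": the same for the moment, N m; "opening": finger opening in m; "grasp_force": force on a finger pad.
Only numpy, scipy, OpenCV 4.12 (cv2) and the standard library are available. Lean on these libraries where they do the work, as an engineer would, in place of code of your own. Each camera call takes 0.05 s, during which the arm holds its last target. There are 200 camera calls.

TASK

Roll the big rubber-covered feed roller along the inspection track, without gripping or lifting it, and let it come to rest, let go, with its axis on the line of the steel seat strip. Then press straight down on top of it with a steady 8 to 20 newtons for about a second, so that the strip sinks and the roller is fully home in the slot, and leave it there. Never push on the roller with more than 24 newtons, and leave the other things on the bench where they are.

Things in the scene. Friction and masses are not known exactly. Their poses are not given: they have to be found in the camera images.
- roller: feed roller: cylinder 92 mm in diameter, 130 mm long, grey rubber cover, aluminium ends, 0.35 to 0.7 kg, too thick to grip, lying on the track up to 0.04 rad askew (good enough). Origin at its centre; own x axis = roller axis (y, z turn as it rolls). Left while rolling at 20 mm/s it stops within about 5 mm; let go at twice that speed it can run 40 mm. It keeps its heading when pushed near mid-length
- track: fixed inspection track: level dark plate with aluminium side strips, 360 mm long, 212 mm wide, top 12 mm above the bench, no rims. The roller is to roll along its +y; +x points across it, away from the robot; z up. Origin at bench level on its centre line; the plate runs from y = -210 to +150 mm and the seat line is at y = +60 mm
- seat (a point): seat line: centre of the plate's top face at the seat strip, fixed to the plate (does not sink); axes as the track's. Lying farther than about 7 mm off the line it cannot go home. A 24 mm high steel blade beyond each end of the strip marks the line. Roller centre is 46 mm above this point when lying on the strip and 41 mm when fully home; then the slot's edges hold it within about 7 mm of the line
- seat_pad: bare steel strip across the track, flush in a 54 mm wide slot, 52 mm wide along y. Stiff friction slide, no spring: it stays up under the roller's weight; weight and push together must pass 14 N (a push of 7 to 11 N), then it goes down slowly (a few mm/s per 0.5 N more) to a hard stop 5 mm down and stays. Origin at bench level below its centre, sinks with it
- jar: amber glass jar with white lid, 52 mm across, 70 mm high, standing just beyond the far end of the track; a bystander, must not be moved. Origin at its underside
- bush: steel bush, 36 mm across, 40 mm high, standing beside the track on the side away from the robot; a bystander, must not be moved. Origin at its underside
- bearing: steel ring, 48 mm across, 14 mm high, beside the track on the robot's side; a bystander, must not be moved. Origin at its underside
- wrench: steel wrench, 150 mm long, lying beside the track on the robot's side; a bystander, must not be moved. Origin at its underside
- screwdriver: screwdriver, 160 mm long, lying beside the track on the side away from the robot; a bystander, must not be moved. Origin at its underside
There are look-alikes about, which are no part of the job. Of the things that look like the roller, the smallest one is meant.

How it is judged:
On the way, in this order (a step that is already met when the one before it is completed fails the run):
1. the roller lies at rest and untouched on the seat line (axis within 6 mm of it, within 35 mm of the middle of the track's width, within 0.08 rad of square), the strip not yet sunk (y of roller in the frame of seat between -0.006 and 0.006 m and x of roller in the frame of seat between -0.035 and 0.035 m and angle between the x axis of roller and the x axis of seat, either way round below 0.08 rad and linear speed of roller below 0.01 m/s and angular speed of roller below 0.2 rad/s and contact force between each of the fingers, the arm and roller below 0.1 N and z of roller in the frame of seat between 0.0445 and 0.0485 m), for 0.3 s.
2. the roller is fully home in the slot (sunk at least 3.5 mm) and is still pressed down by the fingers with 8 to 20 N (y of roller in the frame of seat between -0.008 and 0.008 m and x of roller in the frame of seat between -0.035 and 0.035 m and angle between the x axis of roller and the x axis of seat, either way round below 0.08 rad and z of roller in the frame of seat below 0.0425 m and contact force between the fingers and roller between 8 and 20 N), for 0.4 s.
At the end, for the whole second after the job is handed in: the roller lies at rest and untouched, home in the slot: centre sunk at least 3.5 mm, axis within 8 mm of the seat line and 0.08 rad of square, within 35 mm of the middle of the track's width (y of roller in the frame of seat between -0.008 and 0.008 m and x of roller in the frame of seat between -0.035 and 0.035 m and angle between the x axis of roller and the x axis of seat, either way round below 0.08 rad and linear speed of roller below 0.01 m/s and angular speed of roller below 0.2 rad/s and z of roller in the frame of seat below 0.0425 m and contact force between each of the fingers, the arm and roller below 0.1 N).
It fails at once if the roller is pushed with more than 24 N (contact force between any of the fingers, the arm and roller above 24 N).
It fails at once if the roller is lifted (more than 8 mm above lying on the track) (z of roller in the frame of seat above 0.054 m).
It fails at once if a bystander is moved by more than 20 mm (distance of any of jar, bush, bearing, wrench, screwdriver from where it was at the start of the episode above 0.02 m).
It also fails if it takes over 66 s, if anything falls off the work surface, if the arm or the gripper's body presses on something with over 40 N, if the wrist force passes 120 N, or if a joint passes its speed limit or range.

## Working session

There is one attempt and no reset: what is moved stays moved. The work goes in short steps, Python scripts to look and compute and a tool call to move; the robot and the scene stay as the last step left them, time stands still between calls to the robot, and variables do not carry over. Pictures are saved under pics/ and viewed, at most 10 in all, crops included, and the job is handed in when it is done.

Besides the shell and the picture viewer there is one more tool, called after "Call:" by a JSON object that holds its "op" and its "data". jog_arm: Moves the arm, as the interface text tells. Its arguments: {"type":"object","properties":{"jaw":{"type":"array"},"travel":{"type":"array"},"twist":{"type":"array"}},"required":["jaw","travel","twist"]}

```bash
mkdir -p pics
cat > h.py <<'E'
import numpy as np, cv2
from station import *
def save(n,f,crop=None,s=1):
    p,d=read_camera(n); q=p[:,:,::-1]
    if crop: a,b,c,e=crop; q=q[c:e,a:b]
    q=cv2.resize(q,None,fx=s,fy=s); cv2.imwrite('pics/'+f,q); return p,d
def cal(n):
    c=calibration(n); return 240/np.tan(np.radians(c['fov_y'])/2),c['cx'],c['cy'],np.array(c['R']),np.array(c['t'])
def world(n,u,v,z):  # depth z
    f,cx,cy,R,t=cal(n); return R.T@(np.array([(u-cx)/f*z,(v-cy)/f*z,z])-t)
def cloud(n,d):
    f,cx,cy,R,t=cal(n); v,u=np.mgrid[:480,:640]
    P=np.stack([(u-cx)/f*d,(v-cy)/f*d,d],-1)-t
    return P@R
def onplane(n,u,v,h):
    f,cx,cy,R,t=cal(n); o=-R.T@t; r=R.T@np.array([(u-cx)/f,(v-cy)/f,1]); return o+r*(h-o[2])/r[2]
E
python3 - <<'E'
from h import *
save('scene','s0.png'); p,d=save('top','t0.png')
print(calibration('top'),calibration('scene'),observe())
for k in ['roller','track','seat','seat_pad','jar','bush','bearing','wrench','screwdriver']:
    print(k,[(np.round(x['point']),round(x['p'],2),np.round(onplane('top',*x['point'],.012),3)) for x in landmark_of('top',k)][:5])
E
```

```text
{'fov_y': 57.00114897390873, 'cx': 312.88586049543164, 'cy': 237.1056863114123, 'R': array([[ 0.02275544, -0.9995806 , -0.01791126],
       [-0.99630654, -0.02118984, -0.08321224],
       [ 0.0827978 ,  0.01973863, -0.99637087]]), 't': array([-0.0253894 ,  0.48836544,  0.85495685])} {'fov_y': 54.559654680065194, 'cx': 322.2739998938706, 'cy': 239.43824595268214, 'R': array([[ 0.67283781,  0.73977799,  0.00421857],
       [ 0.4306466 , -0.38702938, -0.81532311],
       [-0.60152538,  0.55039693, -0.57899087]]), 't': array([-0.31908277, -0.16745176,  1.24803871])} {'time_s': 0.1, 'joints': array([ 1.07408072,  0.38416307,  0.01634134,  1.37108261, -0.00628673,
        1.38818332, -0.04649881]), 'joint_vel': array([ 0.00048961, -0.0007799 ,  0.0005283 , -0.00323394, -0.0003639 ,
       -0.00012159, -0.00055474]), 'effort': array([ 3.59730067e-03, -6.29127932e+01,  8.47824533e-01, -3.72756422e+01,
        1.67989073e-02,  1.04231288e-02,  9.29699070e-06]), 'eef_pos': array([ 0.26258198, -0.56670291,  0.25535775]), 'tcp_rot': array([-8.69689732e-04,  9.76556648e-01,  2.15258715e-01, -2.05
[... 279 characters left out ...]
3, array([ 0.214, -0.315,  0.012])), (array([394., 189.]), 0.62, array([ 0.59 , -0.175,  0.012]))]
track [(array([326., 211.]), 0.91, array([ 0.542, -0.04 ,  0.012]))]
seat [(array([293., 213.]), 0.93, array([0.537, 0.027, 0.012]))]
seat_pad [(array([300., 212.]), 0.86, array([0.539, 0.013, 0.012]))]
jar [(array([234., 258.]), 0.7, array([0.445, 0.142, 0.012]))]
bush [(array([259., 147.]), 0.8, array([0.672, 0.099, 0.012]))]
bearing [(array([279., 299.]), 0.56, array([0.366, 0.049, 0.012]))]
wrench [(array([369., 277.]), 0.79, array([ 0.413, -0.127,  0.012])), (array([299., 215.]), 0.69, array([0.533, 0.014, 0.012]))]
screwdriver [(array([357., 129.]), 0.67, array([ 0.711, -0.1  ,  0.012]))]
```

View pics/s0.png

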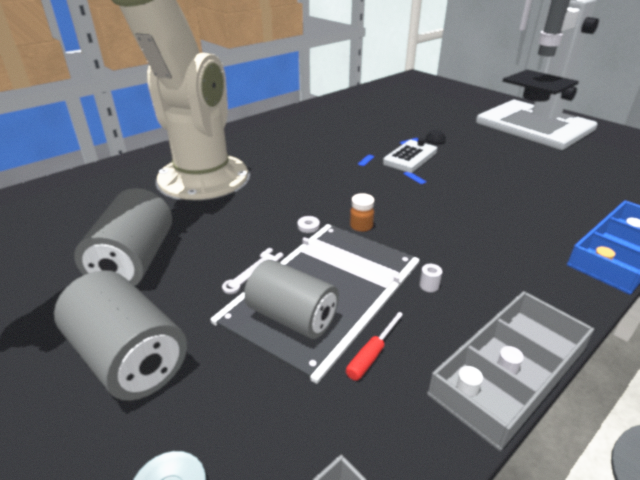

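View pics/t0.png

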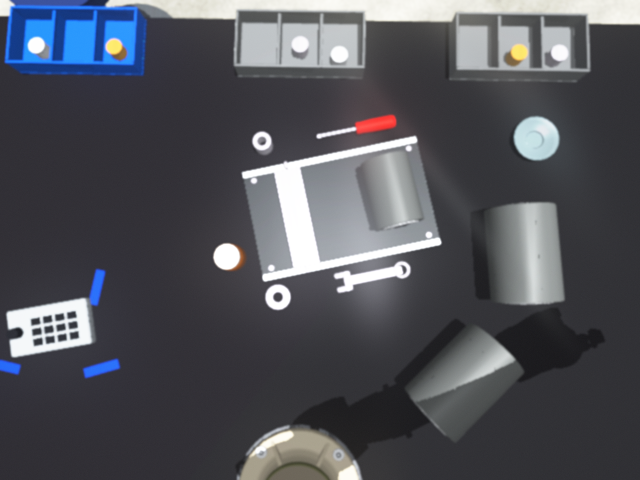

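Three things look like the roller: top (394,189), on the track and smallest; (523,256) and (465,383), both bigger and on the bench. I choose the one on the track and measure it and the track.

```bash
cat >> h.py <<'E'
def roller(p,d,n='top',box=(.40,.70,-.33,.17),z0=.012):
    W=cloud(n,d); x,y,z=W[...,0],W[...,1],W[...,2]
    m=(d>0)&(x>box[0])&(x<box[1])&(y>box[2])&(y<box[3])&(z>.06)&(z<.115)
    _,lab,st,_=cv2.connectedComponentsWithStats(m.astype(np.uint8)); m=lab==1+np.argmax(st[1:,4])
    P=W[m]
    from scipy.optimize import least_squares
    r,(w,h),a=cv2.minAreaRect(P[:,:2].astype(np.float32))
    c0=P.mean(0)
    def f(q): # axis: x = c + s*(cos a, sin a); radius .046
        n=np.array([-np.sin(q[1]),np.cos(q[1])]); e=(P[:,:2]-c0[:2])@n-q[0]
        return np.hypot(e,P[:,2]-q[2])-.046
    s=least_squares(f,[0,q0,.058],loss='soft_l1',f_scale=.002)
    ax=np.array([np.cos(s.x[1]),np.sin(s.x[1])]); nn=np.array([-ax[1],ax[0]])
    t=(P[:,:2]-c0[:2])@ax; lo,hi=np.percentile(t,[.5,99.5])
    c=c0[:2]+nn*s.x[0]+ax*(lo+hi)/2
    return c,s.x[1],s.x[2],hi-lo,np.sqrt(np.mean(s.fun**2)),m.sum()
q0=.2
E
python3 - <<'E'
from h import *
p,d=save('top','t1.png',(230,450,120,290),3)
W=cloud('top',d)
print(roller(p,d))
# white strips
g=p.min(2); x,y,z=np.moveaxis(W,-1,0)
m=((g>150)&(z>-.01)&(z<.03)&(x>.38)&(x<.70)&(y>-.30)&(y<.14)).astype(np.uint8)
n,lab,st,ce=cv2.connectedComponentsWithStats(m)
for i in range(1,n):
    if st[i,4]>60:
        v,u=np.nonzero(lab==i); Q=np.array([onplane('top',a,b,.012)[:2] for a,b in zip(u,v)],np.float32)
        r=cv2.minAreaRect(Q); print(st[i],r,cv2.boxPoints(r).round(4).tolist(),np.median(z[lab==i]))
v,u=np.nonzero((d>0)&(abs(x-.54)<.02)&(abs(y-.02)<.02)); print('plate z',np.median(z[v,u]))
print('bench z',np.median(z[(abs(x-.5)<.05)&(abs(y-.25)<.05)&(d>0)]))
E
```

```text
(array([ 0.57397184, -0.16265944]), np.float64(0.25374258349383355), np.float64(0.057017862486991616), np.float64(0.13028833357664538), np.float64(0.0032719495858811684), np.int64(3492))Traceback (most recent call last):
  File "<stdin>", line 11, in <module>
  File "h.py", line 16, in onplane
    f,cx,cy,R,t=cal(n); o=-R.T@t; r=R.T@np.array([(u-cx)/f,(v-cy)/f,1]); return o+r*(h-o[2])/r[2]
                ~~~^^^
  File "h.py", line 8, in cal
    c=calibration(n); return 240/np.tan(np.radians(c['fov_y'])/2),c['cx'],c['cy'],np.array(c['R']),np.array(c['t'])
ValueError: time passes only in moves, steps and waits
```

View pics/t1.png

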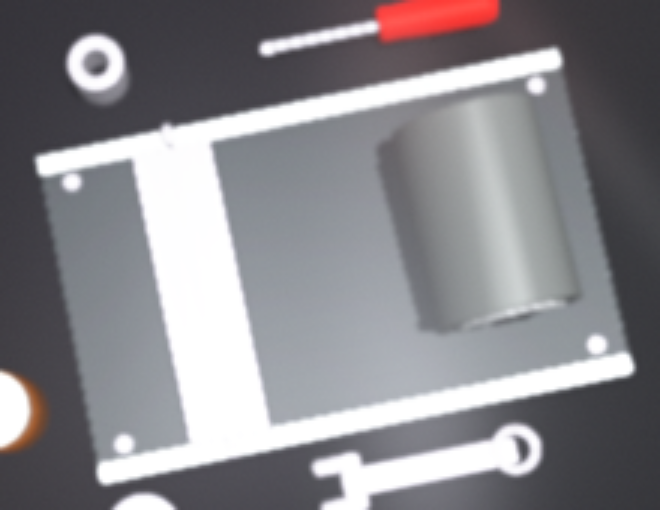

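The crop shows the roller resting near the -y end of the track (crop centre about (485,210)). The strip lies at crop (200,300) with its blade at (167,135), and the bystanders are clear of the track.

```bash
sed -i 's/^def cal(n):/import functools\n@functools.lru_cache\ndef cal(n):/' h.py
python3 - <<'E'
from h import *
p,d=read_camera('top')
W=cloud('top',d)
print(roller(p,d))
g=p.min(2); x,y,z=np.moveaxis(W,-1,0)
m=((g>170)&(z>-.01)&(z<.035)&(x>.38)&(x<.70)&(y>-.30)&(y<.14)).astype(np.uint8)
n,lab,st,ce=cv2.connectedComponentsWithStats(m)
for i in range(1,n):
    if st[i,4]>60:
        v,u=np.nonzero(lab==i); Q=np.array([onplane('top',a,b,.012)[:2] for a,b in zip(u,v)],np.float32)
        r=cv2.minAreaRect(Q); print(st[i],r,cv2.boxPoints(r).round(4).tolist(),np.median(z[lab==i]))
        if st[i,4]>1500:
            a=np.radians(r[2]); a=(a+np.pi/4)%(np.pi/2)-np.pi/4
            ex=np.array([np.cos(a),np.sin(a)]); ey=np.array([-ex[1],ex[0]])
            C=np.array(r[0]); s,t=(Q-C)@ex,(Q-C)@ey
            k=abs(s)<.07; print('angle',a,'C',C,'strip t',np.percentile(t[k],[1,50,99]), 'seat',C+.09*ey)
            for b in (-.06,-.03,0,.03,.06):
                kk=abs(s-b)<.01; print(b,t[kk].min(),t[kk].max())
            c=roller(p,d)[0]; print('roller in plate',(c-C)@ex,(c-C)@ey)
print('plate z',np.median(z[(d>0)&(abs(x-.54)<.02)&(abs(y-.02)<.02)]),'bench z',np.median(z[(abs(x-.5)<.05)&(abs(y-.25)<.05)&(d>0)]))
f,cx,cy,R,t=cal('top');
E
```

```text
(array([ 0.57373044, -0.16271198]), np.float64(0.25258991577520534), np.float64(0.05700213835201469), np.float64(0.1305608611616559), np.float64(0.003506529567354329), np.int64(3501))
[ 242  137  199  145 6125] ((0.5505214929580688, -0.06739532947540283), (0.22834032773971558, 0.3616323471069336), 12.99664306640625) [[0.3986000120639801, 0.08309999853372574], [0.4799000024795532, -0.26930001378059387], [0.7024000287055969, -0.21789999306201935], [0.6211000084877014, 0.13449999690055847]] 0.010660657517573878
angle 0.2268342132152812 C [ 0.55052149 -0.06739533] strip t [-0.03109314  0.08864065  0.1170459 ] seat [0.53028104 0.02029916]
-0.06 -0.0451378346987503 0.11758668385306484
-0.03 0.06095690252958889 0.11751504267461746
0 0.061125913852430803 0.11744296170212286
0.03 0.0612958813289318 0.1173704682461428
0.06 0.06146678770023741 0.11729753962819972
roller in plate 0.0011782728718462906 -0.09809450374054363
[334 261  76  32 882] ((0.416194885969162, -0.1340307891368866), (0.03971914201974869, 0.14932705461978912), 13.218411445617676) [[0.3797999918460846, -0.06589999794960022], [0.4138999879360199, -0.21130000054836273], [0.45260000228881836, -0.2021999955177307], [0.41850000619888306, -0.0568000003695488]] 0.006218092621063763
[267 285  22   7 122] ((0.3867965042591095, 0.05333632975816727), (0.011822010390460491, 0.041680674999952316), 1.3431349992752075) [[0.38040000200271606, 0.07400000095367432], [0.3813999891281128, 0.03240000084042549], [0.39320001006126404, 0.032600000500679016], [0.3921999931335449, 0.07429999858140945]] 0.013052448693327962
plate z 0.011655398661556906 bench z -0.00025793353184854617
```

Call:
{"op": "jog_arm", "data": {"jaw": [0,0,0,0,0,0,0,0,0,0,0,0,0,0,0], "travel": [[3.3,3.3,0],[6.6,6.5,0],[9.9,9.8,0],[13.2,13.1,0],[16.5,16.3,0],[19.9,19.6,0],[23.2,22.9,0],[26.5,26.2,0],[29.8,29.4,0],[33.1,32.5,0],[33.1,32.5,0],[33.1,32.5,0],[33.1,32.5,-3],[33.1,32.5,-6],[33.1,32.5,-6]], "twist": [-2,-4,-6,-8,-10,-10,-10,-10,-10,-10,-10,-10,-10,-10,-10]}}

```text
time_s: 2.15
eef_pos: [0.5904, -0.2432, 0.1918]
tcp_rot: [-0.001, 0.992, 0.128, -0.004]
ft_force: [-0.4, -0.2, -0.6]
opening: -0.0003
grasp_force: 0.0
```

Run:
```python
from h import *
p,d=save('top','t2.png')
save('scene','s2.png')
o=observe(); print(o['time_s'],o['eef_pos'],o['tcp_rot'],o['ft_force'],o['opening'])
```

```text
2.25 [ 0.59287878 -0.24340877  0.1967129 ] [ 3.98388535e-05  9.91736549e-01  1.28290193e-01 -4.92674561e-04] [-0.3407343  -0.0154465   1.23975496] 0.0004504349990428571
```

View pics/t2.png

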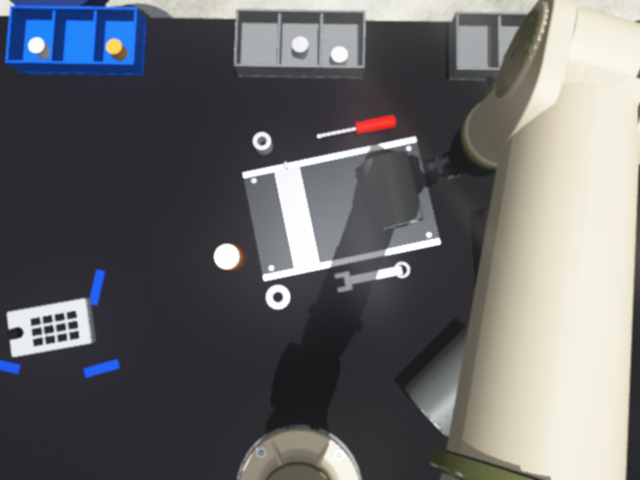

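View pics/s2.png

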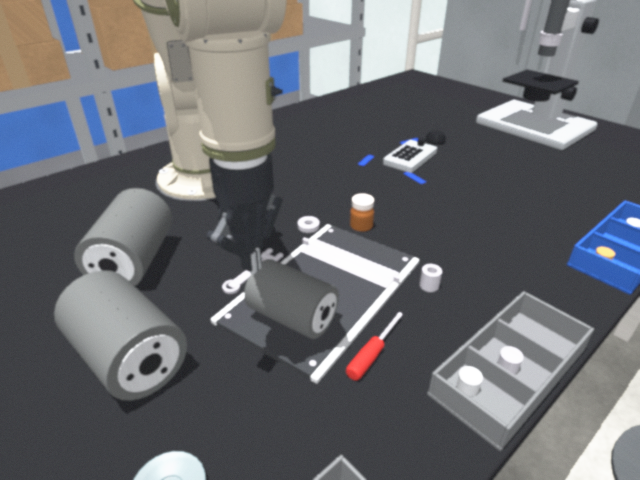

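Top view: the shut fingers hang at about (435,170), just behind the roller at its mid-length, and the roller has not moved. I go down and up to contact.

Call:
{"op": "jog_arm", "data": {"jaw": [0,0,0,0,0,0,0,0,0,0,0,0,0,0,0,0,0,0], "travel": [[0,0,-3],[0,0,-6],[0,0,-9],[0,0,-12],[0,0,-12.6],[0,0,-12.6],[-0.1,0.4,-12.6],[-0.2,0.8,-12.6],[-0.28,1.1,-12.6],[-0.33,1.3,-12.6],[-0.38,1.5,-12.6],[-0.43,1.7,-12.6],[-0.48,1.9,-12.6],[-0.53,2.1,-12.6],[-0.58,2.3,-12.6],[-0.63,2.5,-12.6],[-0.68,2.7,-12.6],[-0.73,2.9,-12.6]], "twist": [0,0,0,0,0,0,0,0,0,0,0,0,0,0,0,0,0,0]}}

```text
time_s: 4.05
eef_pos: [0.5882, -0.216, 0.0731]
tcp_rot: [0.002, 0.992, 0.128, 0.002]
ft_force: [0.5, -7.6, 13.7]
opening: -0.0001
grasp_force: 2.5
```

```bash
cat >> h.py <<'E'
SEAT=np.array([.5225,.0185]); A=.2265
def rep(tag=None):
    p,d=read_camera('top')
    if tag: cv2.imwrite('pics/'+tag,p[:,:,::-1])
    c,a,h,L,rms,n=roller(p,d); ex=np.array([np.cos(A),np.sin(A)]); ey=np.array([-ex[1],ex[0]])
    o=observe(); t=o['eef_pos'][:2]
    print('t',o['time_s'],'roller',c.round(4),'x,y in seat',(c-SEAT)@ex,(c-SEAT)@ey,'skew',a-A,'h',h,'L',L,'rms',rms,n)
    print('tcp',o['eef_pos'].round(4),'rel',(t-c)@ex,(t-c)@ey,'f',o['ft_force'].round(2))
E
python3 -c "
from h import *
rep()"
```

```text
t 4.1 roller [ 0.5725 -0.1568] x,y in seat 0.009356688215718306 -0.18200690862131733 skew 0.02726680896627373 h 0.05696742172011583 L 0.1308202804747026 rms 0.0037623115848230896 3283
tcp [ 0.5882 -0.2155  0.073 ] rel 0.0020937512235759126 -0.060741714475240016 f [ 0.91 -3.92  9.98]
```

The force reads mostly upward (about 10 to 14 N). It may be the linkage bulging over the roller, so I back off and turn a quarter so that the fingers' flat sides push.

Call:
{"op": "jog_arm", "data": {"jaw": [0,0,0,0,0,0,0,0,0,0,0,0,0,0,0,0,0,0,0], "travel": [[0.25,-1,0],[0.5,-2,0],[0.75,-2.9,0],[0.75,-2.9,0],[0.75,-2.9,0],[0.75,-2.9,0],[0.75,-2.9,0],[0.75,-2.9,0],[0.75,-2.9,0],[0.75,-2.9,0],[0.75,-2.9,0],[0.75,-2.9,0],[0.75,-2.9,0],[0.5,-1.9,0],[0.25,-1,0],[0.13,-0.5,0],[0.08,-0.3,0],[0.05,-0.2,0],[0.05,-0.2,0]], "twist": [-8,-16,-24,-32,-40,-48,-56,-64,-72,-80,-88,-90,-90,-90,-90,-90,-90,-90,-90]}}

```text
time_s: 6.0
eef_pos: [0.5869, -0.2151, 0.0704]
tcp_rot: [0.0, 0.793, -0.61, 0.0]
ft_force: [-0.3, -0.5, 0.1]
opening: 0.0
grasp_force: 0.0
```

```bash
python3 -c "
from h import *
rep()"
```

```text
t 6.05 roller [ 0.5715 -0.1529] x,y in seat 0.009239008338308125 -0.17797122997549292 skew 0.02814544307179076 h 0.05699056842114832 L 0.13039723939270453 rms 0.0031704455578426887 3481
tcp [ 0.5869 -0.2154  0.0704] rel 0.0009951058513307815 -0.06443239104305733 f [ 0.38  0.31 -0.7 ]
```

Call:
{"op": "jog_arm", "data": {"jaw": [0,0,0,0,0,0,0,0,0,0], "travel": [[-0.05,0.2,0],[-0.1,0.4,0],[-0.15,0.6,0],[-0.2,0.8,0],[-0.25,1.0,0],[-0.3,1.2,0],[-0.35,1.4,0],[-0.4,1.6,0],[-0.45,1.8,0],[-0.5,2.0,0]], "twist": [0,0,0,0,0,0,0,0,0,0]}}

```text
time_s: 7.05
eef_pos: [0.5819, -0.1949, 0.0703]
tcp_rot: [-0.0, 0.793, -0.61, 0.0]
ft_force: [-0.6, 0.0, 0.3]
opening: 0.0001
grasp_force: 0.1
```

```bash
python3 -c "
from h import *
rep()"
```

```text
t 7.1 roller [ 0.5676 -0.1376] x,y in seat 0.008863635562153985 -0.16225196094294075 skew 0.029411373067293994 h 0.05708183206524572 L 0.13034797074703985 rms 0.0032531849245671343 3389
tcp [ 0.5819 -0.1944  0.0702] rel 0.0011819892003198697 -0.058591386709614314 f [ 0.6   0.29 -0.33]
```

Call:
{"op": "jog_arm", "data": {"jaw": [0,0,0,0,0,0,0,0,0,0,0,0,0,0,0,0,0,0,0,0], "travel": [[-0.05,0.2,0],[-0.1,0.4,0],[-0.16,0.64,0],[-0.22,0.88,0],[-0.29,1.12,0],[-0.35,1.36,0],[-0.41,1.6,0],[-0.47,1.84,0],[-0.54,2.08,0],[-0.6,2.32,0],[-0.66,2.56,0],[-0.72,2.8,0],[-0.78,3.04,0],[-0.85,3.28,0],[-0.91,3.52,0],[-0.97,3.76,0],[-1.03,4.0,0],[-1.09,4.24,0],[-1.16,4.48,0],[-1.22,4.72,0]], "twist": [0,0,0,0,0,0,0,0,0,0,0,0,0,0,0,0,0,0,0,0]}}

```text
time_s: 9.1
eef_pos: [0.5697, -0.1477, 0.0703]
tcp_rot: [-0.0, 0.793, -0.61, 0.0]
ft_force: [-0.2, 0.8, 0.4]
opening: 0.0003
grasp_force: 0.1
```

Call:
{"op": "jog_arm", "data": {"jaw": [0,0,0,0,0,0,0,0,0,0,0,0,0,0,0,0,0,0,0,0], "travel": [[-0.06,0.24,0],[-0.12,0.48,0],[-0.19,0.72,0],[-0.25,0.96,0],[-0.31,1.2,0],[-0.37,1.44,0],[-0.43,1.68,0],[-0.5,1.92,0],[-0.56,2.16,0],[-0.62,2.4,0],[-0.68,2.64,0],[-0.74,2.88,0],[-0.81,3.12,0],[-0.87,3.36,0],[-0.93,3.6,0],[-0.99,3.82,0],[-1.04,4.02,0],[-1.08,4.2,0],[-1.12,4.34,0],[-1.15,4.44,0]], "twist": [0,0,0,0,0,0,0,0,0,0,0,0,0,0,0,0,0,0,0,0]}}

```text
time_s: 11.1
eef_pos: [0.5582, -0.1033, 0.0703]
tcp_rot: [-0.0, 0.793, -0.61, 0.0]
ft_force: [0.2, 0.4, -0.2]
opening: 0.0
grasp_force: 0.0
```

```bash
python3 -c "
from h import *
rep()"
```

```text
t 11.15 roller [ 0.5451 -0.0458] x,y in seat 0.0075398707080942505 -0.06774016015063816 skew 0.027828402928406965 h 0.05729844045013137 L 0.12898928739728666 rms 0.001312650709951881 1850
tcp [ 0.5582 -0.1031  0.0703] rel -0.00010060727994360037 -0.058804222649969706 f [ 0.6   0.16 -0.2 ]
```

Call:
{"op": "jog_arm", "data": {"jaw": [0,0,0,0,0,0,0,0,0,0,0,0,0,0,0,0,0,0,0,0], "travel": [[-0.06,0.24,0],[-0.12,0.48,0],[-0.19,0.72,0],[-0.25,0.96,0],[-0.31,1.2,0],[-0.37,1.44,0],[-0.43,1.68,0],[-0.5,1.92,0],[-0.56,2.16,0],[-0.62,2.4,0],[-0.68,2.64,0],[-0.74,2.88,0],[-0.81,3.12,0],[-0.87,3.36,0],[-0.93,3.6,0],[-0.99,3.82,0],[-1.04,4.02,0],[-1.08,4.2,0],[-1.12,4.34,0],[-1.15,4.44,0]], "twist": [0,0,0,0,0,0,0,0,0,0,0,0,0,0,0,0,0,0,0,0]}}

```text
time_s: 13.15
eef_pos: [0.5467, -0.0589, 0.0703]
tcp_rot: [-0.0, 0.793, -0.61, 0.0]
ft_force: [-0.0, 0.2, 0.6]
opening: 0.0002
grasp_force: 0.0
```

```bash
python3 -c "
from h import *
rep()"
```

```text
t 13.2 roller [0.5451 0.0015] x,y in seat 0.01822473501208302 -0.02166974203252131 skew 0.025445223994545157 h 0.0574458581005119 L 0.10539495913587199 rms 0.0009814048962418827 765
tcp [ 0.5467 -0.0588  0.0703] rel -0.012014136818378778 -0.05905352945081845 f [0.39 0.06 0.6 ]
```

Call:
{"op": "jog_arm", "data": {"jaw": [0,0,0,0,0,0,0,0,0,0,0,0,0,0,0,0,0,0,0,0], "travel": [[-0.03,0.13,0],[-0.07,0.26,0],[-0.1,0.39,0],[-0.13,0.52,0],[-0.17,0.65,0],[-0.2,0.78,0],[-0.23,0.9,0],[-0.26,1.02,0],[-0.29,1.14,0],[-0.32,1.26,0],[-0.35,1.36,0],[-0.38,1.46,0],[-0.4,1.56,0],[-0.43,1.66,0],[-0.45,1.74,0],[-0.47,1.8,0],[-0.45,1.6,0],[-0.2,0.6,0],[0.2,-0.8,0],[0.5,-2,0]], "twist": [0,0,0,0,0,0,0,0,0,0,0,0,0,0,0,0,0,0,0,0]}}

```text
time_s: 15.2
eef_pos: [0.5521, -0.0813, 0.0704]
tcp_rot: [0.0, 0.792, -0.61, 0.0]
ft_force: [-0.2, 0.1, -0.4]
opening: 0.0003
grasp_force: 0.0
```

Call:
{"op": "jog_arm", "data": {"jaw": [0,0,0,0,0,0], "travel": [[1,-4,0],[1.5,-7,0],[2,-10,3],[2.5,-13,5],[2.5,-15,5],[2.5,-15,5]], "twist": [0,0,0,0,0,0]}}

```text
time_s: 15.8
eef_pos: [0.5758, -0.2355, 0.1211]
tcp_rot: [0.001, 0.79, -0.613, 0.001]
ft_force: [0.3, -0.4, -0.3]
opening: -0.0001
grasp_force: 0.0
```

```bash
python3 -c "
from h import *
rep('t3.png')
rep()"
```

```text
t 15.85 roller [0.5277 0.0167] x,y in seat 0.004670755248034714 -0.0029001671893772738 skew 0.026316749368646114 h 0.057143354348492145 L 0.1307548133203436 rms 0.003363584973734503 3477
tcp [ 0.5759 -0.2326  0.1203] rel -0.009034813730646997 -0.25382358693033735 f [-0.69  1.07 -0.35]
t 15.9 roller [0.5277 0.0167] x,y in seat 0.004659079449196038 -0.0028906730059607613 skew 0.024884412173858755 h 0.057194347606313325 L 0.1304923872344677 rms 0.0033404158683321655 3468
tcp [ 0.5762 -0.2304  0.1199] rel -0.008250624497258836 -0.2517288380581226 f [ 0.75  1.08 -0.17]
```

View pics/t3.png

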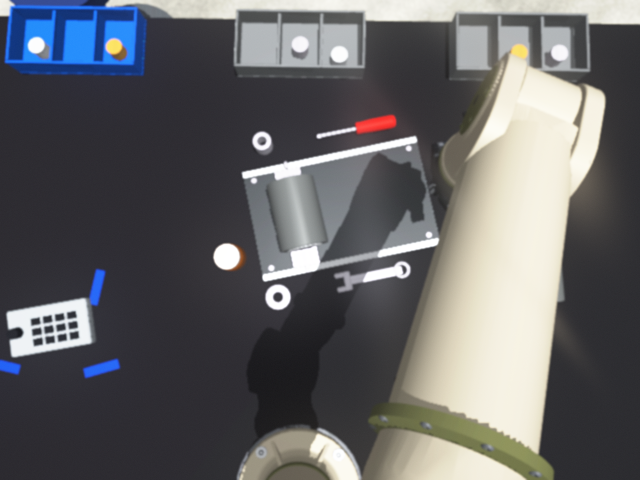

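The top view shows the roller lying across the strip at (297,213), with strip ends showing at (287,172) and (306,258). I check the centring from the strip ends with both cameras.

Run:
```python
from h import *
ex=np.array([np.cos(A),np.sin(A)]); ey=np.array([-ex[1],ex[0]])
for n in ('top','scene'):
    p,d=read_camera(n); W=cloud(n,d)
    c,a,h,L,r,k=roller(p,d,n)
    print(n,'roller',(c-SEAT)@ex,(c-SEAT)@ey,a-A,h,L,r,k)
    # pixels on plane z=.012
    f,cx,cy,R,t=cal(n); v,u=np.mgrid[:480,:640]; o=-R.T@t
    ray=np.stack([(u-cx)/f,(v-cy)/f,np.ones(u.shape)],-1)@R; X=(o+ray*((.012-o[2])/ray[...,2])[...,None])[...,:2]
    s=(X-SEAT)@ex; q=(X-SEAT)@ey; g=p.min(2)>150
    for b in (-.085,-.078,.072,.078,.085):
        k=g&(abs(s-b)<.0025)&(abs(q)<.05)&(abs(W[...,2]-.012)<.012)
        if k.any(): print(b,q[k].min(),q[k].max(),(q[k].min()+q[k].max())/2,k.sum())
```

```text
top roller 0.004488296219765043 -0.002933111705622606 0.02595151448678193 0.05716204500389059 0.13074027218409295 0.0034675153283330036 3478
-0.085 -0.02818624263751795 0.027237723942707372 -0.000474259347405288 72
-0.078 -0.02940093839968982 0.027611498044694455 -0.0008947201774976831 73
scene roller 0.009556548539395703 -0.00459667933719431 0.03072580846599618 0.05817667083147206 0.13150248015948843 0.006461126252936735 2773
-0.085 -0.029538009361089423 -0.012463135194502867 -0.021000572277796146 13
-0.078 -0.030294457211913293 -0.016892404367932153 -0.023593430789922723 10
0.072 -0.023726335771744142 0.021630716310437774 -0.001047809730653184 18
0.078 -0.028084724278049616 0.027299042349936305 -0.0003928409640566559 47
0.085 -0.02952205411020012 0.02790894626657499 -0.0008065539218125636 50
```

Call:
{"op": "jog_arm", "data": {"jaw": [0,0,0,0,0,0,0,0,0,0,0,0,0,0,0,0,0,0,0,0], "travel": [[-0.5,2,-2],[-1,5,-5],[-1.7,9,-5],[-2.4,13,-5],[-3,16,-5],[-3.2,17.4,-5],[-3.3,18.0,-5],[-3.36,18.25,-5],[-3.4,18.4,-5],[-3.42,18.5,-5],[-3.44,18.6,-5],[-3.46,18.7,-5],[-3.48,18.8,-5],[-3.5,18.9,-5],[-3.53,19.0,-5],[-3.53,19.0,-5],[-3.4,18.6,-5],[-3,17,-5],[-2.5,14,-5],[-2,11,-3]], "twist": [0,0,0,0,0,0,0,0,0,0,0,0,0,0,0,0,0,0,0,0]}}

```text
time_s: 18.0
eef_pos: [0.5551, -0.1194, 0.088]
tcp_rot: [0.001, 0.793, -0.609, -0.002]
ft_force: [0.4, -0.7, -0.3]
opening: -0.0002
grasp_force: 0.0
```

Call:
{"op": "jog_arm", "data": {"jaw": [0,0,0,0,0,0,0], "travel": [[0,-3,3],[0,-5,6],[0,-5,9],[0,-5,9],[0,-5,9],[0,-5,9],[0,-5,9]], "twist": [0,0,0,0,0,0,0]}}

```text
time_s: 18.7
eef_pos: [0.5561, -0.1685, 0.1789]
tcp_rot: [0.0, 0.793, -0.609, -0.001]
ft_force: [0.0, -0.5, 0.4]
opening: -0.0002
grasp_force: 0.0
```

```bash
python3 -c "
from h import *
rep('t4.png')
rep()"
```

```text
t 18.75 roller [0.527  0.0197] x,y in seat 0.004683591456233499 0.00015005442098987398 skew 0.025539073460668166 h 0.05714236265798219 L 0.13056938677228375 rms 0.003336771737904162 3483
tcp [ 0.5562 -0.1686  0.179 ] rel -0.01386235250524731 -0.19000492608573655 f [ 0.78 -0.94  0.06]
t 18.8 roller [0.5269 0.0197] x,y in seat 0.004582870421529419 0.00014147517161056306 skew 0.026833188229201638 h 0.057221001599659524 L 0.1304679798197072 rms 0.0033982342121497366 3489
tcp [ 0.5563 -0.1687  0.1792] rel -0.013681543497849093 -0.19015367544886244 f [ 0.23  0.27 -1.23]
```

Call:
{"op": "jog_arm", "data": {"jaw": [0,0,0,0,0,0,0,0,0,0,0,0,0,0], "travel": [[-0.5,3,0],[-1.2,7,0],[-1.8,11,0],[-2.4,15,0],[-2.8,18,0],[-2.92,18.8,0],[-2.92,18.8,0],[-2.92,18.8,0],[-2.92,18.8,-1.5],[-2.92,18.8,-3],[-2.92,18.8,-3.8],[-2.92,18.8,-4.2],[-2.92,18.8,-4.4],[-2.92,18.8,-4.4]], "twist": [0,0,0,0,0,0,0,0,0,0,0,0,0,0]}}

```text
time_s: 20.2
eef_pos: [0.5277, 0.0185, 0.1365]
tcp_rot: [-0.0, 0.792, -0.61, 0.0]
ft_force: [1.1, -0.0, 0.5]
opening: 0.0003
grasp_force: 0.0
```

Call:
{"op": "jog_arm", "data": {"jaw": [0,0,0], "travel": [[0,0,-0.1],[0,0,-0.2],[0,0,-0.3]], "twist": [0,0,0]}}

```text
time_s: 20.5
eef_pos: [0.5277, 0.019, 0.1335]
tcp_rot: [-0.0, 0.793, -0.61, 0.0]
ft_force: [0.4, -0.5, 0.4]
opening: -0.0002
grasp_force: 0.0
```

Call:
{"op": "jog_arm", "data": {"jaw": [0,0,0], "travel": [[0,0,-0.1],[0,0,-0.2],[0,0,-0.3]], "twist": [0,0,0]}}

```text
time_s: 20.8
eef_pos: [0.5275, 0.019, 0.1302]
tcp_rot: [-0.0, 0.793, -0.61, 0.0]
ft_force: [-0.4, 0.1, -0.4]
opening: 0.0001
grasp_force: 0.0
```

Call:
{"op": "jog_arm", "data": {"jaw": [0,0], "travel": [[0,0,-0.1],[0,0,-0.1]], "twist": [0,0]}}

```text
time_s: 21.0
eef_pos: [0.5275, 0.0189, 0.1292]
tcp_rot: [0.0, 0.793, -0.61, 0.0]
ft_force: [-0.0, 0.0, -0.2]
opening: 0.0004
grasp_force: 0.0
```

Call:
{"op": "jog_arm", "data": {"jaw": [0,0], "travel": [[0,0,-0.1],[0,0,-0.1]], "twist": [0,0]}}

```text
time_s: 21.2
eef_pos: [0.5277, 0.0188, 0.1287]
tcp_rot: [-0.0, 0.793, -0.61, 0.0]
ft_force: [-1.8, -0.4, 3.5]
opening: -0.0
grasp_force: 1.9
```

Call:
{"op": "jog_arm", "data": {"jaw": [0,0], "travel": [[0,0,-0.05],[0,0,-0.05]], "twist": [0,0]}}

```text
time_s: 21.4
eef_pos: [0.5277, 0.0188, 0.1283]
tcp_rot: [-0.0, 0.793, -0.61, 0.0]
ft_force: [-3.0, -0.7, 5.6]
opening: 0.0002
grasp_force: 2.8
```

Call:
{"op": "jog_arm", "data": {"jaw": [0,0], "travel": [[0,0,-0.05],[0,0,-0.05]], "twist": [0,0]}}

```text
time_s: 21.6
eef_pos: [0.5277, 0.0188, 0.1278]
tcp_rot: [-0.0, 0.793, -0.61, 0.0]
ft_force: [-2.5, -0.7, 5.7]
opening: -0.0002
grasp_force: 2.9
```

Call:
{"op": "jog_arm", "data": {"jaw": [0,0,0,0,0,0], "travel": [[0,0,-0.03],[0,0,-0.06],[0,0,-0.09],[0,0,-0.12],[0,0,-0.15],[0,0,-0.15]], "twist": [0,0,0,0,0,0]}}

```text
time_s: 22.2
eef_pos: [0.5277, 0.0188, 0.1263]
tcp_rot: [-0.0, 0.793, -0.61, 0.0]
ft_force: [-2.5, -1.0, 5.7]
opening: -0.0002
grasp_force: 3.0
```

```bash
python3 -c "
from h import *
rep()"
```

```text
t 22.25 roller [0.4794 0.0082] x,y in seat -0.0443370336135483 -0.00033626412075774166 skew -0.020234902615358458 h 0.05766716906968011 L 0.024926162225653227 rms 0.0006659767514348653 23
tcp [0.5277 0.0188 0.1264] rel 0.049504026150979125 -0.0005867639306256379 f [-2.45 -0.55  5.71]
```

Call:
{"op": "jog_arm", "data": {"jaw": [0,0,0,0,0,0], "travel": [[0,0,-0.03],[0,0,-0.06],[0,0,-0.09],[0,0,-0.12],[0,0,-0.15],[0,0,-0.15]], "twist": [0,0,0,0,0,0]}}

```text
time_s: 22.85
eef_pos: [0.5277, 0.0188, 0.1248]
tcp_rot: [-0.0, 0.793, -0.61, 0.0]
ft_force: [-2.4, -1.3, 5.7]
opening: -0.0001
grasp_force: 3.0
```

Call:
{"op": "jog_arm", "data": {"jaw": [0,0,0], "travel": [[0,0,-0.03],[0,0,-0.06],[0,0,-0.06]], "twist": [0,0,0]}}

```text
time_s: 23.15
eef_pos: [0.5277, 0.0188, 0.1242]
tcp_rot: [-0.0, 0.793, -0.61, 0.0]
ft_force: [-1.9, 0.2, 7.6]
opening: -0.0002
grasp_force: 3.0
```

Call:
{"op": "jog_arm", "data": {"jaw": [0,0], "travel": [[0,0,-0.05],[0,0,-0.05]], "twist": [0,0]}}

```text
time_s: 23.35
eef_pos: [0.5278, 0.0187, 0.124]
tcp_rot: [-0.0, 0.793, -0.61, 0.0]
ft_force: [-3.5, -0.1, 7.7]
opening: 0.0001
grasp_force: 4.2
```

Call:
{"op": "jog_arm", "data": {"jaw": [0,0], "travel": [[0,0,-0.05],[0,0,-0.05]], "twist": [0,0]}}

```text
time_s: 23.55
eef_pos: [0.5278, 0.0186, 0.1239]
tcp_rot: [-0.0, 0.792, -0.61, 0.0]
ft_force: [-4.9, -1.2, 12.5]
opening: -0.0003
grasp_force: 6.2
```

Call:
{"op": "jog_arm", "data": {"jaw": [0,0], "travel": [[0,0,-0.05],[0,0,-0.05]], "twist": [0,0]}}

```text
time_s: 23.75
eef_pos: [0.5279, 0.0185, 0.1239]
tcp_rot: [-0.0, 0.792, -0.61, 0.001]
ft_force: [-6.0, -0.9, 15.9]
opening: 0.0002
grasp_force: 8.2
```

Call:
{"op": "jog_arm", "data": {"jaw": [0,0,0,0,0,0,0,0,0,0,0], "travel": [[0,0,0.03],[0,0,0.03],[0,0,0.03],[0,0,0.03],[0,0,0.03],[0,0,0.03],[0,0,0.03],[0,0,0.03],[0,0,0.03],[0,0,0.03],[0,0,0.03]], "twist": [0,0,0,0,0,0,0,0,0,0,0]}}

```text
time_s: 24.85
eef_pos: [0.5279, 0.0186, 0.124]
tcp_rot: [-0.0, 0.792, -0.61, 0.001]
ft_force: [-5.5, -1.4, 13.5]
opening: -0.0001
grasp_force: 6.9
```

Call:
{"op": "jog_arm", "data": {"jaw": [0,0,0,0,0,0,0,0,0,0,0,0,0,0], "travel": [[0,0,0.1],[0,0,0.3],[0,0,0.8],[0,0,2],[0,0,4],[0,0,6],[0,-4,8],[0,-8,8],[0,-12,8],[0,-16,8],[0,-20,8],[0,-22,8],[0,-22,8],[0,-22,8]], "twist": [0,0,0,0,0,0,0,0,0,0,0,0,0,0]}}

```text
time_s: 26.25
eef_pos: [0.5277, -0.201, 0.203]
tcp_rot: [-0.0, 0.792, -0.61, 0.0]
ft_force: [0.3, 0.3, 0.3]
opening: 0.0002
grasp_force: 0.0
```

```bash
python3 -c "
from h import *
rep('t5.png')
rep()"
```

```text
t 26.3 roller [0.5272 0.0197] x,y in seat 0.004827547196816161 8.257669379450753e-05 skew 0.025502191050509465 h 0.0521718922157399 L 0.1305235510509531 rms 0.002899596684324852 3404
tcp [ 0.5279 -0.2     0.2029] rel -0.04864904890793276 -0.2142059260544797 f [0.05 0.34 1.16]
t 26.35 roller [0.5272 0.0196] x,y in seat 0.004860783278444426 5.732173118843634e-05 skew 0.02422813444582647 h 0.052251105424221206 L 0.13057102641418927 rms 0.0031011002515126235 3407
tcp [ 0.528  -0.1995  0.2028] rel -0.048491952940856384 -0.2137281535139418 f [-0.95  0.87  0.55]
```

The roller is 5.0 mm lower than before (axis height 57.2 to 52.2 mm), centred and at rest.

```bash
python3 -c "
from station import hand_in
print(hand_in())"
```

```text
the job is handed in; nothing more can be done
None
```

The roller is on the seat line (about 1 mm off, 0.025 rad from square). It was pressed with about 15 N for a second, sank 5 mm to fully home, and was left untouched; the job is handed in at about 26 s, but the hand-in call returned no verdict.

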